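# Turn a stack-nest tote and stack it over a filled one

### The job

Stack the empty tote with the carry bar on the filled lower tote that is clamped on the steel stand, without nesting it down onto the goods: turn it half round so that its blue end lies over the lower tote's white end, set its feet on the lower tote's rims and slide it along them until all four feet drop into the shallow notches. Never bear hard on the lower tote (stay well under 30 N) or let the tote drop onto it; leave the tote level and fully seated, let go, and leave the other things on the table alone.

Things in the scene. Friction and masses are not known exactly. Their poses are not given: they have to be found in the camera images.
- tote_grip (a point): Centre of the steel carry bar of the loose empty white tote (190 mm long, 132 wide over its feet, 50 high without the bar, about 0.3 kg). Axes are the tote's: x toward its blue end, y along the bar, z up. Bar 12 mm thick (x), 14 high, 100 long between its posts (y); its centre is 84 mm above the tote's underside, over the middle; free air under it.
- tote_blue (a point): Point at the loose tote's blue end, 88 mm from its middle along its x, 45 mm above its underside.
- tote_foot (a point): Underside of one of the loose tote's four foot ribs, 60 mm from the middle along its x, 56 mm along its y. On both long sides (46 to 66 mm off the centre line) a rib 14 mm wide along x is centred at x = +60 and at x = -20 mm, its underside 12 mm above the tote's underside, 72 below the bar's centre. Below the feet the body is at most 100 x 172 mm and hangs between the lower tote's rims (8 mm play a side).
- stand: Fixed steel plate 250x196x10 mm; origin mid-underside, on the table; x lengthwise. Clamped on it (no give sideways; down, on rubber feet, about 1 mm per 6 N) is the white lower tote, 192 mm long (x), 154 wide, holding a tub and a counter, its blue end toward the stand's +x. It is central in y, but in x its middle may be anywhere within 13 mm either way of the stand's middle: not measured, to be seen or felt.
- stand_rim (a point): Point over the stand's middle, 103 mm above the table: the level of the lower tote's rims, flat rails along x, 55 to 77 mm either side of the centre line. Its ends are lower (78 mm above the table), so the loose tote can slide along the rims. With the feet on top of the rims the bar's centre is 175 mm above the table.
- stand_notch (a point): Point over the stand's middle, 95 mm above the table: the floor of the four shallow stacking notches (18 mm long, 8 deep, 8 mm side play), at x = -60 and +20 mm from the lower tote's own middle on each rim. Blue ends opposite and middles in line, all feet sit in them, bar centre 167 mm above the table. Deep nesting slots at x = -20 and +60 mm take the feet if blue ends are together: not wanted.
- pouch_single: loose green food pouch lying on the table to the left, 150x206x24 mm; bystander
- label_roll: white label roll with brown core standing flat, 92 mm across, 52 mm high; origin under its centre; bystander
- scoop: steel scoop lying on the table to the right, 206 mm long, 32 mm high; bystander
- stamp: black hand stamp standing upright, 35x46x100 mm; origin under its centre; bystander

How it is judged (in metres and radians):
On the way:
1. the handled tote is held above the stand, blue end toward the stand's -x side (x of tote_blue in the frame of stand below -0.05 m and angle between the y axis of tote_grip and the y axis of stand, either way round below 0.08 rad and horizontal distance between tote_grip and stand below 0.06 m and z of tote_grip in the frame of stand above 0.172 m), for 0.1 s.
At the end, for the whole second after the job is handed in: Handled tote released and still on the lower tote, blue end to the stand's -x (yaw within 0.08 rad), bar centre 167 mm (within 3 mm) above the table, within 11 mm of the stand's centre line and 22 mm of its middle, level within 0.04 rad: all feet in the notches (x of tote_blue in the frame of stand below -0.05 m and angle between the y axis of tote_grip and the y axis of stand, either way round below 0.08 rad and z of tote_grip in the frame of stand between 0.164 and 0.17 m and y of tote_grip in the frame of stand between -0.011 and 0.011 m and x of tote_grip in the frame of stand between -0.022 and 0.022 m and angle between tote_grip's own z axis and vertical below 0.04 rad and linear speed of tote below 0.01 m/s and contact force between the fingers and tote below 0.1 N); the robot touches nothing.
It fails at once if the handled tote bears on the lower tote or stand with more than 30 N (contact force between tote and stand above 30 N).
It fails at once if the robot presses on the lower tote or stand itself with more than 10 N (contact force between the arm and stand above 10 N).
It fails at once if the handled tote comes down onto the goods in the lower tote (nested) (horizontal distance between tote_grip and stand below 0.08 m and z of tote_grip in the frame of stand below 0.157 m).
It fails at once if a bystander is moved by more than 30 mm (distance of any of pouch_single, label_roll, scoop, stamp from where it was at the start of the episode above 0.03 m).
It also fails if it takes over 51 s, if anything falls off the work surface, if the arm or the gripper's body presses on something with over 40 N, if the wrist force passes 120 N, or if a joint passes its speed limit or range.

### The arm

A 6-joint arm with a two-finger parallel gripper is mounted at the origin on a cart in front of the work surface, level with it; the furniture and walls round the work are solid. World frame = base frame: x ahead of the robot, y to its left, z up, the work surface at z = 0. Lengths are in m, angles in degrees, forces in N, time in s.
With the tool pointing down it reaches from about 0.4 to 0.825 m from the base axis. Payload 7 kg.
Tool frame: the origin (TCP) lies at the very end of the fingers, on their centre line; the grasp point (between the pads) lies behind it (r.grasp_offset is the z of the grasp point in the tool frame, in m); z points along the fingers, y is the direction in which the jaws open and shut (so a half turn about z gives the same grasp; the last joint's range is limited). The gripper opens to 88 mm and grips with 3 to 60 N. Pads are 19 mm wide; open, the fingers measure 130 mm over their backs; the gripper's body (78 mm by 193 mm) begins 47 mm behind the grasp point.
Start: joints at [-54.425, 20.546, 0.682, 0, -70.136, -16.507], TCP at [0.22, -0.638, 0.227] pointing down, gripper open.
Joint ranges: [-176.03, 176.03], [-82.01, 121.73], [-58.28, 71.71], [-173.87, 95.51], [-174.79, -0.11], [-173.66, 173.66]. Speed limits (degrees/s): [136.94, 136.94, 172.46, 180, 180, 180].

### API

Orientations are given as [roll, pitch, yaw] about the fixed x, y, z axes, in that order (R = Rz(yaw) Ry(pitch) Rx(roll)).
In Python, from plant import r gives the robot as it stands. The module is installed in compiled form; this text tells all that it offers.
- The arm moves only by the tool servo_tool, never from a script. Its argument "targets" is a list of rows, each an object of numbers: "dx", "dy", "dz": the shift along the world's x, y, z in cm; "spin": the turn about the world's z in rad; "grip": the opening in per cent of the stroke, from 0 (shut) to 100 (fully open). A call has exactly 10 rows; each row is the pose to reach, as a shift and turn from the pose commanded when the call began; what a row does not reach only later rows make up. A row lasts 1/12 s, in which the tool goes at most 41.7 mm and 7.16 degrees, less where a joint would pass 70% of its speed; a pose out of reach is approached as far as the arm can. A call with a gripper value outside its range is refused whole. The fingers move at their own pace and stop on an object; "squeeze" is the grip in N (left out, the last holds). Time passes only in rows, so rows that repeat a pose let the fingers close, or fill a call up. It gives the time, the measured TCP pose, the force and the opening at its end, in the units of the state.
- r.get_state(): the state, without advancing time (a new reading comes with each control period).
- r.capture(name): name is "scene" or "top"; returns the picture (384x512x3 uint8, blue, green, red); there is no depth.
- r.get_calibration(name): a dict with "K" (3x3 intrinsics, pixels), "extrinsics" (4x4, takes a point from camera to world coordinates). Camera axes: x right, y down, z forward; pixel columns grow to the right and rows downward; lengths in m; the calibration is good to about 2 mm. A picture is of the moment at which its call begins. get_calibration takes no time and is no camera call.
- r.close_job(): hands the job in, once; it reports no verdict.
Trained networks look in the newest picture that a camera, given by its name, has taken for a name from the list of things; names that differ only in an ending like _2 or _b are one class to them, and where a whole thing is asked for, a point or a joint stands for the part that bears it (a point fixed in the world has none). Each returns a list of dicts, best first, with "p" (0 to 1); they miss things now and then, are a little off and sometimes report something else, mostly with a low value. They report only what shows in the picture. A call takes as long as a camera call.
- r.cut_out(name, camera): "mask" (384x512 bool, what is visible of it) and "extent" ([left, top, right, bottom] in pixels, round what is visible of it).
The state is a dict: "time_s": time; "joints": joint angles; "qd": joint speeds; "joint_torque": joint torques, N m; "tcp_pos": TCP position; "eef_rot": TCP orientation; "contact_force": force on the tool from outside, world axes, zero at the start; "moment": the same for the moment, N m; "gripper_width": finger opening in m.
Only numpy, scipy, OpenCV 4.12 (cv2) and the standard library are available. Lean on these libraries where they do the work, as an engineer would, in place of code of your own. Each camera call takes 0.05 s, during which the arm holds its last target. There are 200 camera calls.

## Working session

There is one attempt and no reset: what is moved stays moved. The work goes in short steps, Python scripts to look and compute and a tool call to move; the robot and the scene stay as the last step left them, time stands still between calls to the robot, and variables do not carry over. Pictures are saved under pics/ and viewed, about 8 in all and at most 12, crops included, and the job is handed in when it is done.

Besides the shell and the picture viewer there is one more tool, called after "Emit:" as a command line: name --argument value ..., lists and objects as JSON in quotes. servo_tool: Moves the arm, as the interface text tells. Its arguments: {"type":"object","properties":{"targets":{"type":"array"},"squeeze":{"type":"number"}},"required":["targets"]}

```bash
mkdir -p pics; python3 - <<'E'
from plant import r
import cv2,numpy as np
for c in("scene","top"):
    im=r.capture(c); cv2.imwrite(f"pics/{c}0.png",im)
    k=r.get_calibration(c); print(c,np.round(k["K"],1).tolist(),np.round(k["extrinsics"],4).tolist())
    for n in("tote_grip","stand","stamp","label_roll","scoop","pouch_single"):
        print(n,[(round(d["p"],2),[int(v) for v in d["extent"]]) for d in r.cut_out(n,c)][:3])
print(r.get_state(),r.grasp_offset)
a=cv2.imread("pics/scene0.png");b=cv2.imread("pics/top0.png")
E
```

```text
scene [[355.6, 0.0, 263.7], [0.0, 355.6, 192.4], [0.0, 0.0, 1.0]] [[-0.8667, -0.3548, 0.3506, 0.0364], [-0.4986, 0.5975, -0.6279, 0.9682], [0.0133, -0.7191, -0.6948, 1.1117], [0.0, 0.0, 0.0, 1.0]]
tote_grip [(0.73, [219, 209, 272, 250])]
stand [(0.66, [260, 153, 323, 202]), (0.16, [218, 209, 271, 250])]
stamp [(0.7, [172, 268, 189, 290])]
label_roll [(0.59, [278, 130, 295, 148])]
scoop [(0.64, [307, 142, 345, 161])]
pouch_single []
top [[395.6, 0.0, 252.4], [0.0, 395.6, 191.6], [0.0, 0.0, 1.0]] [[-0.0089, -0.9904, 0.1376, 0.3469], [-1.0, 0.0093, 0.0026, 0.0395], [-0.0039, -0.1376, -0.9905, 1.6823], [0.0, 0.0, 0.0, 1.0]]
tote_grip [(0.83, [192, 180, 230, 226]), (0.35, [348, 152, 370, 179])]
stand [(0.73, [274, 168, 331, 237])]
stamp [(0.44, [129, 178, 141, 190])]
label_roll [(0.78, [350, 156, 371, 178])]
scoop [(0.85, [356, 190, 373, 241])]
pouch_single [(0.66, [121, 191, 178, 241])]
{'time_s': 0.7, 'joints': array([-5.44229929e+01,  2.05440444e+01,  6.80376226e-01, -1.17737630e-03,
       -7.01345129e+01, -1.65068521e+01]), 'qd': array([-0.02854471,  0.02618229,  0.00918866,  0.03158781, -0.01073909,
       -0.01290869]), 'joint_torque': array([ 1.64119192e-03, -5.82160306e+01,  2.93258840e+01,  7.00139925e+00,
        1.25989120e-02, -5.98576139e-05]), 'tcp_pos': array([ 0.22051583, -0.63793045,  0.22657165]), 'eef_rot': array([-1.79998571e+02,  1.57852005e-03, -1.60930245e+02]), 'contact_force': array([ 1.25695697, -0.87659209,  0.45584478]), 'moment': array([-0.02960715,  0.01751775, -0.02138399]), 'gripper_width': 0.08782254356297285} -0.0188
```

View pics/scene0.png

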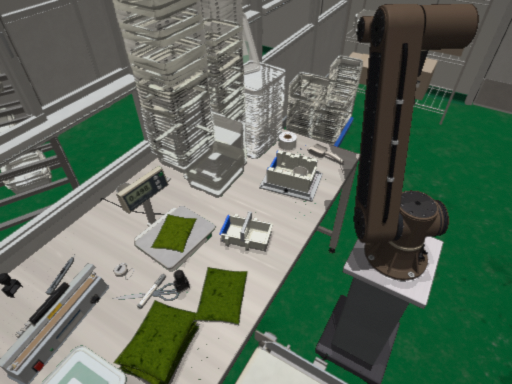

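View pics/top0.png

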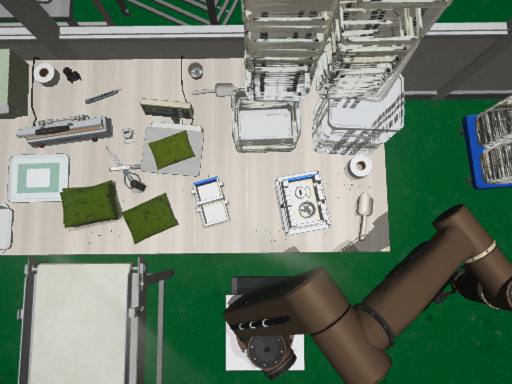

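The top view has the loose tote at about (210, 202) and the stand with the lower tote at about (302, 203). Both blue ends point up in the image, away from the robot. I'll zoom in on both.

```bash
python3 - <<'E'
import cv2,numpy as np
b=cv2.imread("pics/top0.png")
c=cv2.resize(b[165:245,185:340],None,fx=5,fy=5,interpolation=cv2.INTER_CUBIC)
cv2.imwrite("pics/c1.png",c)
E
```

```text
(no output)
```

View pics/c1.png

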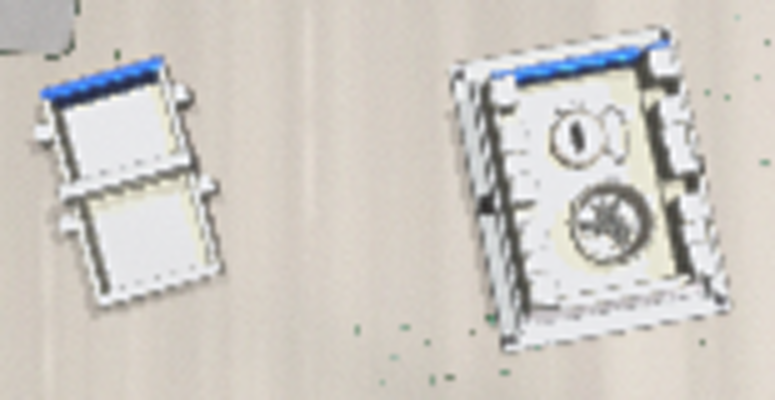

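```bash
cat > h.py <<'E'
from plant import r
import cv2,numpy as np
def bp(c,uv,z):
    k=r.get_calibration(c);E=k["extrinsics"]
    d=E[:3,:3]@np.linalg.solve(k["K"],[uv[0],uv[1],1]); o=E[:3,3]
    return o+d*(z-o[2])/d[2]
def pj(c,P):
    k=r.get_calibration(c);E=np.linalg.inv(k["extrinsics"]);p=np.atleast_2d(P)@E[:3,:3].T+E[:3,3]
    q=p@k["K"].T; return q[:,:2]/q[:,2:]
E
python3 - <<'E'
from h import *
f=lambda q,z:bp("top",(q[0]/5+185-.4,q[1]/5+165-.4),z)
def sh(n,L,z):
    P=np.array([f(q,z) for q in L]); print(n,P.round(4).tolist(),P.mean(0).round(4))
    return P
def yaw(a,b): d=a-b; return np.degrees(np.arctan2(d[1],d[0]))
T=sh("tote rim",[(42,93),(162,60),(222,270),(100,305)],.05)
print(yaw(T[0]+T[1],T[2]+T[3]), yaw(T[0]+T[3],T[1]+T[2])-90)
B=sh("bar",[(66,190),(190,161)],.09); print(yaw(B[0],B[1])-90)
S=sh("plate",[(452,70),(668,30),(730,307),(508,350)],.01)
print(yaw(S[0]+S[1],S[2]+S[3]), yaw(S[0]+S[3],S[1]+S[2])-90, np.linalg.norm(S[0]-S[3]),np.linalg.norm(S[0]-S[1]))
E
```

```text
tote rim [[0.6114, 0.2919, 0.05], [0.6385, 0.1917, 0.05], [0.4621, 0.1415, 0.05], [0.4341, 0.242, 0.05]] [0.5365 0.2168 0.05  ]
15.790287206457025 15.306047656786447
bar [[0.5252, 0.2653, 0.09], [0.5479, 0.1649, 0.09]] [0.5366 0.2151 0.09  ]
12.752907051387552
plate [[0.6345, -0.0533, 0.01], [0.6676, -0.2395, 0.01], [0.4298, -0.2841, 0.01], [0.3954, -0.0964, 0.01]] [ 0.5318 -0.1683  0.01  ]
10.422089321791914 10.222928510289478 0.2429722421089004 0.1890607544929271
```

```bash
python3 - <<'E'
from h import *
th=np.radians(10.3);R=np.array([[np.cos(th),-np.sin(th)],[np.sin(th),np.cos(th)]]);c=np.array([.532,-.168])
out=[]
for cam in("top","scene"):
    im=cv2.imread(f"pics/{cam}0.png")
    for z in(.103,.078):
        # image: u = stand x (-.14..+.14) , v = -stand y (.1..-.1), 1.4px/mm
        s=1400;W,H=392,280
        px=np.float32([[0,0],[W,0],[W,H],[0,H]])
        st=np.array([[p[0]/s-.14,.1-p[1]/s] for p in px])
        w=st@R.T+c
        dst=px; src=np.float32(pj(cam,np.c_[w,np.full(4,z)]))
        o=cv2.warpPerspective(im,cv2.getPerspectiveTransform(src,dst),(W,H),flags=cv2.INTER_CUBIC)
        for x in range(-120,121,20):
            u=int((x+140)*1.4); cv2.line(o,(u,0),(u,8 if x else 40),(0,0,255),1); cv2.line(o,(u,H),(u,H-8),(0,0,255),1)
        for y in(-77,-55,55,77):
            v=int((100-y)*1.4); cv2.line(o,(0,v),(12,v),(255,0,255),1); cv2.line(o,(W-12,v),(W,v),(255,0,255),1)
        cv2.putText(o,f"{cam} {z}",(150,140),0,.5,(0,0,255),1)
        out.append(o)
cv2.imwrite("pics/rect.png",np.vstack([np.hstack(out[:2]),np.hstack(out[2:])]))
E
```

```text
(no output)
```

View pics/rect.png

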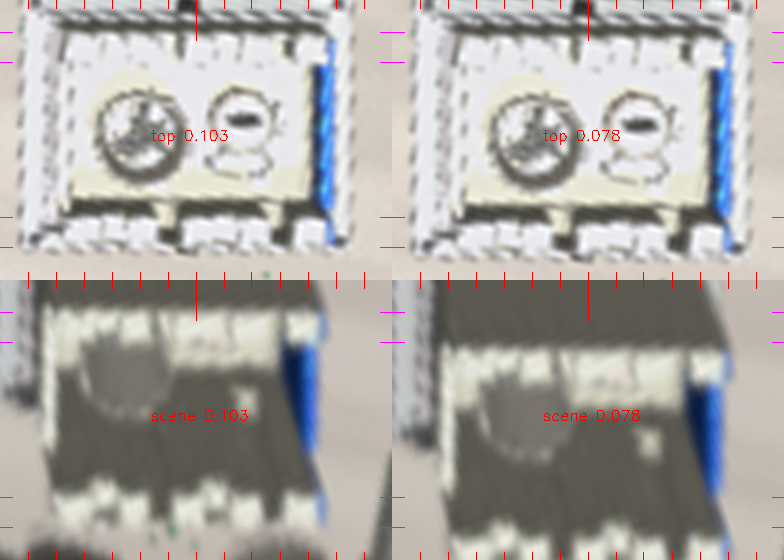

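Emit:
servo_tool --targets '[{"dx":1.5,"dy":4,"dz":0.5,"spin":0.12,"grip":100},{"dx":3,"dy":8,"dz":1,"spin":0.24,"grip":100},{"dx":4.5,"dy":12,"dz":1.5,"spin":0.36,"grip":100},{"dx":6,"dy":16,"dz":2,"spin":0.48,"grip":100},{"dx":7.5,"dy":20,"dz":2,"spin":0.6,"grip":100},{"dx":9,"dy":24,"dz":2,"spin":0.72,"grip":100},{"dx":10.5,"dy":28,"dz":2,"spin":0.84,"grip":100},{"dx":12,"dy":32,"dz":2,"spin":0.96,"grip":100},{"dx":13.5,"dy":36,"dz":2,"spin":1.08,"grip":100},{"dx":15,"dy":40,"dz":2,"spin":1.2,"grip":100}]' --squeeze 30

```text
time_s: 1.53
tcp_pos: [0.3666, -0.2471, 0.247]
eef_rot: [-179.9, -0.0, -91.8]
contact_force: [1.6, -0.9, -0.7]
gripper_width: 0.0875
```

The rectified views agree on the rims' y. The lower tote's x is less clear: −5 mm from the scene camera, about +4 mm from the blue edge in the top view. I'll measure the blue edge and the plate ends by numbers.

```bash
python3 - <<'E'
from h import *
th=np.radians(10.3);R=np.array([[np.cos(th),-np.sin(th)],[np.sin(th),np.cos(th)]]);c=np.array([.532,-.168])
def rect(cam,z,s=2000):
    im=cv2.imread(f"pics/{cam}0.png");W,H=int(.32*s),int(.24*s)
    px=np.float32([[0,0],[W,0],[W,H],[0,H]]);st=np.c_[px[:,0]/s-.16,.12-px[:,1]/s]
    src=np.float32(pj(cam,np.c_[st@R.T+c,np.full(4,z)]))
    return cv2.warpPerspective(im,cv2.getPerspectiveTransform(src,px),(W,H),flags=cv2.INTER_LINEAR)
for cam in("top","scene"):
    o=rect(cam,.078).astype(int); b=(o[...,0]-o[...,2]>60)
    ys=np.linspace(-.06,.06,7)
    print(cam,"blue",[(round(y*1e3),[round((v/2000-.16)*1e3) for v in np.where(b[int((.12-y)*2000)])[0][[0,-1]]] if b[int((.12-y)*2000)].any() else None) for y in ys])
im=[rect("top",.01,1250),rect("scene",.01,1250),rect("top",.103,1250),rect("scene",.103,1250)]
for o in im:
    for x in range(-150,151,10):
        u=int((x+160)*1.25);l=12 if x%50==0 else 5
        for v in(0,299): cv2.line(o,(u,v),(u,v+(l if v==0 else -l)),(0,0,255),1)
    for y in range(-110,111,10):
        v=int((120-y)*1.25);l=12 if y%50==0 else 5
        for u in(0,399): cv2.line(o,(u,v),(u+(l if u==0 else -l),v),(0,0,255),1)
cv2.imwrite("pics/rect2.png",np.vstack([np.hstack(im[:2]),np.hstack(im[2:])]))
E
```

```text
top blue [(-60, None), (-40, [90, 102]), (-20, [90, 103]), (0, [90, 103]), (20, [90, 103]), (40, [92, 103]), (60, [98, 103])]
scene blue [(-60, None), (-40, [83, 95]), (-20, [80, 95]), (0, [80, 95]), (20, [83, 94]), (40, None), (60, None)]
```

View pics/rect2.png

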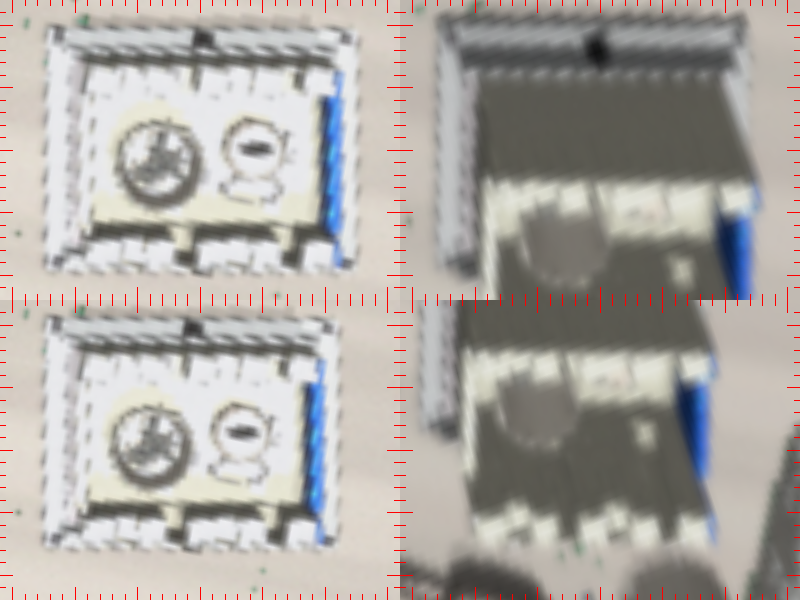

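Emit:
servo_tool --targets '[{"dx":1.5,"dy":4,"dz":0,"spin":0.1,"grip":100},{"dx":3,"dy":8,"dz":0,"spin":0.2,"grip":100},{"dx":4.5,"dy":12,"dz":0,"spin":0.3,"grip":100},{"dx":6,"dy":16,"dz":0,"spin":0.3,"grip":100},{"dx":7.5,"dy":20,"dz":0,"spin":0.3,"grip":100},{"dx":9,"dy":24,"dz":0,"spin":0.3,"grip":100},{"dx":11,"dy":28,"dz":0,"spin":0.3,"grip":100},{"dx":13,"dy":32,"dz":0,"spin":0.3,"grip":100},{"dx":15,"dy":36,"dz":-0.5,"spin":0.3,"grip":100},{"dx":16.5,"dy":40,"dz":-1,"spin":0.3,"grip":100}]'

```text
time_s: 2.37
tcp_pos: [0.526, 0.1378, 0.239]
eef_rot: [-179.9, 0.0, -75.0]
contact_force: [0.1, -1.1, 1.1]
gripper_width: 0.0876
```

```bash
python3 - <<'E'
from h import *
th=np.radians(10.3);R=np.array([[np.cos(th),-np.sin(th)],[np.sin(th),np.cos(th)]]);c=np.array([.532,-.168])
xs=np.arange(-130,131)
for cam in("top","scene"):
    im=cv2.cvtColor(cv2.imread(f"pics/{cam}0.png"),cv2.COLOR_BGR2GRAY).astype(np.float32)
    for lo,hi in((-77,-65),(-65,-53),(53,65),(65,77)):
        prof=0
        for y in range(lo,hi+1,3):
            P=np.c_[np.c_[xs,np.full(len(xs),y)]/1e3@R.T+c,np.full(len(xs),.103)]
            q=np.float32(pj(cam,P)); prof=prof+cv2.remap(im,q[:,:1],q[:,1:],cv2.INTER_LINEAR)[:,0]
        prof/=len(range(lo,hi+1,3)); f=lambda x:np.interp(x,xs,prof)
        o=np.arange(-20,21); best=[]
        for d in o:
            s=np.mean([f(k+d+np.arange(-8,9)).mean() for k in(-60,-20,20,60)]); t=np.mean([f(k+d+np.arange(-8,9)).mean() for k in(-80,-40,0,40,80)])
            best.append(t-s)
        best=np.array(best);print(cam,lo,hi,"off",o[best.argmax()],best.max().round(1))
        print("  ",[int(v) for v in prof[20:-20:4]])
E
```

```text
top -77 -65 off 1 52.7
   [188, 202, 201, 198, 205, 211, 219, 226, 222, 210, 197, 201, 213, 210, 194, 202, 221, 229, 225, 220, 209, 163, 131, 116, 108, 155, 218, 213, 209, 215, 218, 209, 213, 204, 200, 189, 225, 230, 214, 218, 214, 162, 125, 105, 119, 184, 231, 226, 217, 220, 210, 179, 160, 163, 182, 196]
top -65 -53 off 5 24.9
   [189, 178, 179, 148, 153, 177, 194, 201, 203, 204, 193, 193, 218, 215, 208, 175, 194, 197, 205, 201, 202, 189, 177, 163, 120, 145, 189, 198, 201, 198, 196, 205, 213, 211, 203, 183, 189, 196, 201, 197, 200, 198, 167, 115, 93, 134, 189, 195, 198, 193, 179, 148, 188, 225, 225, 200]
top 53 65 off 4 8.7
   [226, 208, 197, 171, 190, 214, 229, 228, 225, 230, 227, 224, 232, 232, 231, 227, 227, 228, 225, 229, 232, 229, 230, 228, 196, 183, 232, 231, 226, 227, 230, 217, 231, 233, 230, 209, 227, 232, 228, 225, 231, 229, 231, 207, 172, 187, 226, 229, 214, 205, 208, 177, 183, 230, 230, 210]
top 65 77 off 4 13.9
   [225, 203, 197, 178, 149, 197, 217, 213, 208, 195, 206, 197, 218, 215, 193, 190, 212, 213, 207, 194, 194, 193, 214, 211, 144, 137, 199, 212, 202, 193, 192, 201
[... 654 characters left out ...]
 150, 104, 90, 101, 141, 189, 198, 193, 192, 188, 167, 158, 178, 192, 194, 194, 195]
scene 53 65 off -3 29.1
   [152, 209, 215, 211, 214, 218, 211, 190, 187, 175, 152, 153, 149, 150, 169, 191, 194, 193, 189, 173, 141, 146, 177, 189, 205, 218, 215, 207, 204, 210, 211, 210, 210, 200, 197, 217, 221, 221, 220, 218, 209, 188, 151, 122, 147, 175, 182, 190, 198, 185, 169, 177, 192, 196, 196, 196]
scene 65 77 off -3 18.0
   [142, 188, 187, 197, 208, 209, 200, 197, 210, 210, 201, 202, 201, 192, 183, 202, 208, 212, 209, 176, 145, 168, 192, 183, 190, 205, 207, 203, 203, 205, 207, 209, 202, 182, 184, 201, 202, 202, 204, 205, 202, 185, 160, 145, 179, 201, 201, 202, 198, 177, 156, 170, 189, 192, 192, 192]
```

Emit:
servo_tool --targets '[{"dx":0.4,"dy":3.5,"dz":-1,"grip":100},{"dx":0.8,"dy":7.5,"dz":-3,"grip":100},{"dx":0.8,"dy":7.5,"dz":-5,"grip":100},{"dx":0.8,"dy":7.5,"dz":-7,"grip":100},{"dx":0.8,"dy":7.5,"dz":-9,"grip":100},{"dx":0.8,"dy":7.5,"dz":-10,"grip":100},{"dx":0.8,"dy":7.5,"dz":-10,"grip":100},{"dx":0.8,"dy":7.5,"dz":-10,"grip":100},{"dx":0.8,"dy":7.5,"dz":-10,"grip":100},{"dx":0.8,"dy":7.5,"dz":-10,"grip":100}]'

```text
validation failed for argument at $.ta...
```

Emit:
servo_tool --targets '[{"dx":0.2,"dy":3,"dz":-1,"spin":0,"grip":100},{"dx":0.2,"dy":5.5,"dz":-3,"spin":0,"grip":100},{"dx":0.2,"dy":5.5,"dz":-5,"spin":0,"grip":100},{"dx":0.2,"dy":5.5,"dz":-7,"spin":0,"grip":100},{"dx":0.2,"dy":5.5,"dz":-9,"spin":0,"grip":100},{"dx":0.2,"dy":5.5,"dz":-10,"spin":0,"grip":100},{"dx":0.2,"dy":5.5,"dz":-10,"spin":0,"grip":100},{"dx":0.2,"dy":5.5,"dz":-10,"spin":0,"grip":100},{"dx":0.2,"dy":5.5,"dz":-10,"spin":0,"grip":100},{"dx":0.2,"dy":5.5,"dz":-10,"spin":0,"grip":100}]'

```text
time_s: 3.2
tcp_pos: [0.5278, 0.1909, 0.1399]
eef_rot: [-179.9, 0.0, -75.0]
contact_force: [0.7, -0.3, -0.6]
gripper_width: 0.0877
```

Emit:
servo_tool --targets '[{"dx":0.4,"dy":1.2,"dz":0,"spin":0,"grip":100},{"dx":0.8,"dy":2.5,"dz":-0.5,"spin":0,"grip":100},{"dx":0.8,"dy":2.5,"dz":-1.5,"spin":0,"grip":100},{"dx":0.8,"dy":2.5,"dz":-3,"spin":0,"grip":100},{"dx":0.8,"dy":2.5,"dz":-4.5,"spin":0,"grip":100},{"dx":0.8,"dy":2.5,"dz":-6,"spin":0,"grip":100},{"dx":0.8,"dy":2.5,"dz":-7,"spin":0,"grip":100},{"dx":0.8,"dy":2.5,"dz":-7.5,"spin":0,"grip":100},{"dx":0.8,"dy":2.5,"dz":-7.5,"spin":0,"grip":100},{"dx":0.8,"dy":2.5,"dz":-7.5,"spin":0,"grip":100}]'

```text
time_s: 4.03
tcp_pos: [0.5352, 0.2158, 0.0635]
eef_rot: [180.0, -0.0, -75.0]
contact_force: [0.7, -0.1, -0.4]
gripper_width: 0.0879
```

```bash
python3 - <<'E'
from h import *
a,b=[r.capture(c) for c in("scene","top")]
s=r.get_state();print(s["tcp_pos"],s["contact_force"])
f=lambda i,p:cv2.resize(i[int(p[1])-38:int(p[1])+38,int(p[0])-50:int(p[0])+50],None,fx=4,fy=4,interpolation=cv2.INTER_CUBIC)
P=[.5365,.216,.08]
cv2.imwrite("pics/g1.png",np.hstack([f(a,pj("scene",P)[0]),f(b,pj("top",P)[0])]))
E
```

```text
[0.53557703 0.21594731 0.06419942] [-0.96284261  0.46354542  0.09914228]
```

View pics/g1.png

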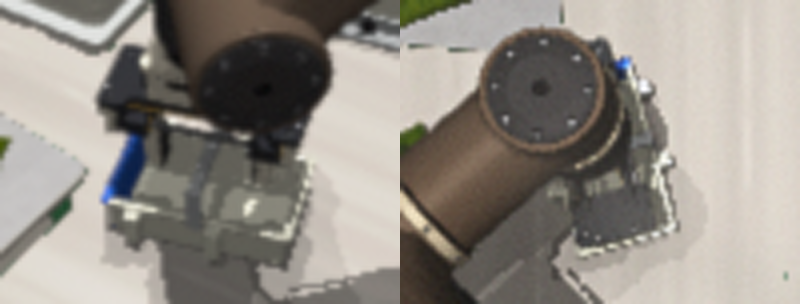

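In the left half, the open fingers straddle the bar inside the tote, one toward the blue end and one toward the white end, and nothing touches. Next I close on the bar.

Emit:
servo_tool --targets '[{"dx":0,"dy":0,"dz":0,"spin":0,"grip":0},{"dx":0,"dy":0,"dz":0,"spin":0,"grip":0},{"dx":0,"dy":0,"dz":0,"spin":0,"grip":0},{"dx":0,"dy":0,"dz":0,"spin":0,"grip":0},{"dx":0,"dy":0,"dz":0,"spin":0,"grip":0},{"dx":0,"dy":0,"dz":0,"spin":0,"grip":0},{"dx":0,"dy":0,"dz":0,"spin":0,"grip":0},{"dx":0,"dy":0,"dz":0,"spin":0,"grip":0},{"dx":0,"dy":0,"dz":0,"spin":0,"grip":0},{"dx":0,"dy":0,"dz":0,"spin":0,"grip":0}]' --squeeze 35

```text
time_s: 4.97
tcp_pos: [0.535, 0.2155, 0.0634]
eef_rot: [180.0, -0.0, -75.0]
contact_force: [0.7, 0.4, 0.7]
gripper_width: 0.0266
```

Still closing, so I repeat the hold.

Emit:
servo_tool --targets '[{"dx":0,"dy":0,"dz":0,"spin":0,"grip":0},{"dx":0,"dy":0,"dz":0,"spin":0,"grip":0},{"dx":0,"dy":0,"dz":0,"spin":0,"grip":0},{"dx":0,"dy":0,"dz":0,"spin":0,"grip":0},{"dx":0,"dy":0,"dz":0,"spin":0,"grip":0},{"dx":0,"dy":0,"dz":0,"spin":0,"grip":0},{"dx":0,"dy":0,"dz":0,"spin":0,"grip":0},{"dx":0,"dy":0,"dz":0.3,"spin":0,"grip":0},{"dx":0,"dy":0,"dz":0.6,"spin":0,"grip":0},{"dx":0,"dy":0,"dz":1,"spin":0,"grip":0}]'

```text
time_s: 5.8
tcp_pos: [0.5343, 0.215, 0.073]
eef_rot: [179.9, -0.0, -75.0]
contact_force: [-0.1, 0.4, -4.4]
gripper_width: 0.0119
```

Emit:
servo_tool --targets '[{"dx":0,"dy":0,"dz":1,"spin":0,"grip":0},{"dx":0,"dy":0,"dz":3,"spin":0,"grip":0},{"dx":0,"dy":0,"dz":6,"spin":0,"grip":0},{"dx":0,"dy":0,"dz":9,"spin":-0.05,"grip":0},{"dx":0,"dy":-1,"dz":12,"spin":-0.15,"grip":0},{"dx":0,"dy":-3,"dz":14,"spin":-0.25,"grip":0},{"dx":0,"dy":-5,"dz":16,"spin":-0.35,"grip":0},{"dx":0,"dy":-7,"dz":17,"spin":-0.45,"grip":0},{"dx":0,"dy":-9,"dz":18,"spin":-0.55,"grip":0},{"dx":0,"dy":-11,"dz":18,"spin":-0.65,"grip":0}]'

```text
time_s: 6.63
tcp_pos: [0.5356, 0.1048, 0.2568]
eef_rot: [-179.8, 0.2, -112.5]
contact_force: [1.2, 0.9, -4.0]
gripper_width: 0.0119
```

Emit:
servo_tool --targets '[{"dx":-0.1,"dy":-1.5,"dz":0,"spin":-0.11,"grip":0},{"dx":-0.3,"dy":-3,"dz":0,"spin":-0.23,"grip":0},{"dx":-0.4,"dy":-4.5,"dz":0,"spin":-0.35,"grip":0},{"dx":-0.6,"dy":-6,"dz":0,"spin":-0.47,"grip":0},{"dx":-0.8,"dy":-7.5,"dz":0,"spin":-0.59,"grip":0},{"dx":-1,"dy":-9,"dz":0,"spin":-0.71,"grip":0},{"dx":-1.2,"dy":-10.5,"dz":0,"spin":-0.83,"grip":0},{"dx":-1.3,"dy":-12,"dz":0,"spin":-0.95,"grip":0},{"dx":-1.4,"dy":-13,"dz":0,"spin":-1.07,"grip":0},{"dx":-1.5,"dy":-14,"dz":0,"spin":-1.19,"grip":0}]'

```text
time_s: 7.47
tcp_pos: [0.5194, -0.0353, 0.2542]
eef_rot: [180.0, 0.0, 179.2]
contact_force: [-0.7, 0.6, -4.9]
gripper_width: 0.0114
```

Emit:
servo_tool --targets '[{"dx":-0.1,"dy":-1.5,"dz":0,"spin":-0.12,"grip":0},{"dx":-0.2,"dy":-3,"dz":0,"spin":-0.24,"grip":0},{"dx":-0.3,"dy":-4.5,"dz":0,"spin":-0.36,"grip":0},{"dx":-0.4,"dy":-6,"dz":0,"spin":-0.48,"grip":0},{"dx":-0.5,"dy":-7.5,"dz":0,"spin":-0.6,"grip":0},{"dx":-0.6,"dy":-9,"dz":0,"spin":-0.72,"grip":0},{"dx":-0.7,"dy":-10.5,"dz":0,"spin":-0.84,"grip":0},{"dx":-0.8,"dy":-11.5,"dz":0,"spin":-0.96,"grip":0},{"dx":-0.9,"dy":-12.5,"dz":0,"spin":-1.08,"grip":0},{"dx":-0.9,"dy":-13,"dz":0,"spin":-1.19,"grip":0}]'

```text
time_s: 8.3
tcp_pos: [0.5103, -0.1654, 0.2541]
eef_rot: [180.0, -0.0, 111.0]
contact_force: [0.4, 0.2, -4.0]
gripper_width: 0.0115
```

Emit:
servo_tool --targets '[{"dx":0,"dy":-0.2,"dz":-0.5,"spin":-0.08,"grip":0},{"dx":0,"dy":-0.4,"dz":-1.5,"spin":-0.15,"grip":0},{"dx":0.1,"dy":-0.6,"dz":-3,"spin":-0.187,"grip":0},{"dx":0.1,"dy":-0.6,"dz":-4.5,"spin":-0.187,"grip":0},{"dx":0.1,"dy":-0.6,"dz":-5.5,"spin":-0.187,"grip":0},{"dx":0.1,"dy":-0.6,"dz":-6,"spin":-0.187,"grip":0},{"dx":0.1,"dy":-0.6,"dz":-6,"spin":-0.187,"grip":0},{"dx":0.1,"dy":-0.6,"dz":-6,"spin":-0.187,"grip":0},{"dx":0.1,"dy":-0.6,"dz":-6,"spin":-0.187,"grip":0},{"dx":0.1,"dy":-0.6,"dz":-6,"spin":-0.187,"grip":0}]'

```text
time_s: 9.13
tcp_pos: [0.5126, -0.1705, 0.1943]
eef_rot: [179.9, 0.0, 100.7]
contact_force: [-0.0, -0.1, -3.5]
gripper_width: 0.0117
```

```bash
python3 - <<'E'
from h import *
a,b=[r.capture(c) for c in("scene","top")]
s=r.get_state();print(s["tcp_pos"],s["eef_rot"],s["contact_force"],s["joints"].round(1))
f=lambda i,p:cv2.resize(i[int(p[1])-50:int(p[1])+40,int(p[0])-50:int(p[0])+50],None,fx=4,fy=4,interpolation=cv2.INTER_CUBIC)
P=[.52,-.17,.1]
cv2.imwrite("pics/g2.png",np.hstack([f(a,pj("scene",P)[0]),f(b,pj("top",P)[0])]))
E
```

```text
[ 0.51234602 -0.17044798  0.19406431] [1.79939745e+02 1.39209677e-02 1.00699970e+02] [-1.11053569 -0.26801293 -3.66410277] [   2.4    9.2  -19.2    0.   -61.5 -171.7]
```

View pics/g2.png

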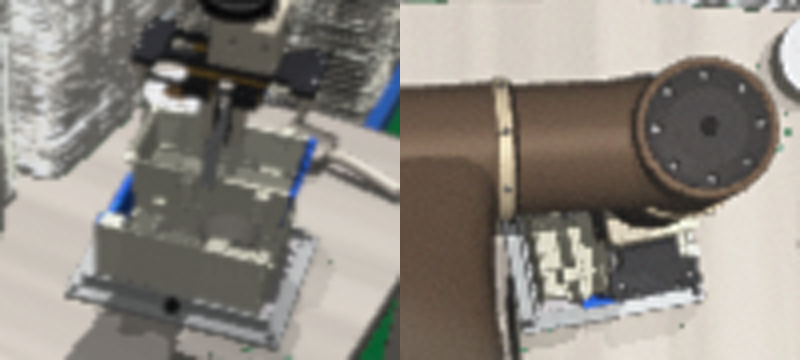

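Both views show the tote above the stand with its blue end over the lower tote's white end, and the body aligned. Next, down to just above the rims.

Emit:
servo_tool --targets '[{"dx":0,"dy":0,"dz":-0.5,"spin":0,"grip":0},{"dx":0,"dy":0,"dz":-1,"spin":0,"grip":0},{"dx":0,"dy":0,"dz":-1.5,"spin":0,"grip":0},{"dx":0,"dy":0,"dz":-2,"spin":0,"grip":0},{"dx":0,"dy":0,"dz":-2.5,"spin":0,"grip":0},{"dx":0,"dy":0,"dz":-2.9,"spin":0,"grip":0},{"dx":0,"dy":0,"dz":-3.2,"spin":0,"grip":0},{"dx":0,"dy":0,"dz":-3.4,"spin":0,"grip":0},{"dx":0,"dy":0,"dz":-3.4,"spin":0,"grip":0},{"dx":0,"dy":0,"dz":-3.4,"spin":0,"grip":0}]'

```text
time_s: 10.07
tcp_pos: [0.5121, -0.1705, 0.1594]
eef_rot: [-180.0, 0.0, 100.7]
contact_force: [-0.4, 0.4, -4.0]
gripper_width: 0.0116
```

Emit:
servo_tool --targets '[{"dx":0,"dy":0,"dz":-0.05,"spin":0,"grip":0},{"dx":0,"dy":0,"dz":-0.1,"spin":0,"grip":0},{"dx":0,"dy":0,"dz":-0.15,"spin":0,"grip":0},{"dx":0,"dy":0,"dz":-0.2,"spin":0,"grip":0},{"dx":0,"dy":0,"dz":-0.25,"spin":0,"grip":0},{"dx":0,"dy":0,"dz":-0.3,"spin":0,"grip":0},{"dx":0,"dy":0,"dz":-0.35,"spin":0,"grip":0},{"dx":0,"dy":0,"dz":-0.4,"spin":0,"grip":0},{"dx":0,"dy":0,"dz":-0.4,"spin":0,"grip":0},{"dx":0,"dy":0,"dz":-0.4,"spin":0,"grip":0}]'

```text
time_s: 10.9
tcp_pos: [0.512, -0.1705, 0.1553]
eef_rot: [-180.0, -0.0, 100.7]
contact_force: [0.0, 0.2, -3.9]
gripper_width: 0.0117
```

Emit:
servo_tool --targets '[{"dx":0,"dy":0,"dz":-0.05,"spin":0,"grip":0},{"dx":0,"dy":0,"dz":-0.1,"spin":0,"grip":0},{"dx":0,"dy":0,"dz":-0.15,"spin":0,"grip":0},{"dx":0,"dy":0,"dz":-0.15,"spin":0,"grip":0},{"dx":0,"dy":0,"dz":-0.15,"spin":0,"grip":0},{"dx":0,"dy":0,"dz":-0.15,"spin":0,"grip":0},{"dx":0,"dy":0,"dz":-0.15,"spin":0,"grip":0},{"dx":0,"dy":0,"dz":-0.15,"spin":0,"grip":0},{"dx":0,"dy":0,"dz":-0.15,"spin":0,"grip":0},{"dx":0,"dy":0,"dz":-0.15,"spin":0,"grip":0}]'

```text
time_s: 11.73
tcp_pos: [0.5121, -0.1705, 0.1539]
eef_rot: [180.0, 0.0, 100.7]
contact_force: [-0.3, 0.8, -1.4]
gripper_width: 0.0116
```

Contact at the rim level, with the feet on the rims. I press slightly and slide toward +x of the stand.

Emit:
servo_tool --targets '[{"dx":0,"dy":0,"dz":-0.05,"spin":0,"grip":0},{"dx":0,"dy":0,"dz":-0.08,"spin":0,"grip":0},{"dx":0.1,"dy":0.02,"dz":-0.08,"spin":0,"grip":0},{"dx":0.2,"dy":0.04,"dz":-0.08,"spin":0,"grip":0},{"dx":0.3,"dy":0.05,"dz":-0.08,"spin":0,"grip":0},{"dx":0.4,"dy":0.07,"dz":-0.08,"spin":0,"grip":0},{"dx":0.5,"dy":0.09,"dz":-0.08,"spin":0,"grip":0},{"dx":0.6,"dy":0.11,"dz":-0.08,"spin":0,"grip":0},{"dx":0.6,"dy":0.11,"dz":-0.08,"spin":0,"grip":0},{"dx":0.6,"dy":0.11,"dz":-0.08,"spin":0,"grip":0}]'

```text
time_s: 12.57
tcp_pos: [0.5182, -0.1695, 0.1532]
eef_rot: [180.0, 0.0, 100.7]
contact_force: [-4.0, -1.5, 2.8]
gripper_width: 0.0114
```

Emit:
servo_tool --targets '[{"dx":0.05,"dy":0.01,"dz":0,"spin":0,"grip":0},{"dx":0.1,"dy":0.02,"dz":0,"spin":0,"grip":0},{"dx":0.15,"dy":0.03,"dz":0,"spin":0,"grip":0},{"dx":0.2,"dy":0.04,"dz":0,"spin":0,"grip":0},{"dx":0.25,"dy":0.045,"dz":0,"spin":0,"grip":0},{"dx":0.3,"dy":0.05,"dz":0,"spin":0,"grip":0},{"dx":0.35,"dy":0.06,"dz":0,"spin":0,"grip":0},{"dx":0.4,"dy":0.07,"dz":0,"spin":0,"grip":0},{"dx":0.4,"dy":0.07,"dz":0,"spin":0,"grip":0},{"dx":0.4,"dy":0.07,"dz":0,"spin":0,"grip":0}]'

```text
time_s: 13.4
tcp_pos: [0.5222, -0.1686, 0.1531]
eef_rot: [180.0, 0.0, 100.7]
contact_force: [-4.1, -0.4, 3.3]
gripper_width: 0.0117
```

Emit:
servo_tool --targets '[{"dx":0.05,"dy":0.01,"dz":0,"spin":0,"grip":0},{"dx":0.1,"dy":0.02,"dz":0,"spin":0,"grip":0},{"dx":0.15,"dy":0.03,"dz":0,"spin":0,"grip":0},{"dx":0.2,"dy":0.04,"dz":0,"spin":0,"grip":0},{"dx":0.25,"dy":0.045,"dz":0,"spin":0,"grip":0},{"dx":0.3,"dy":0.05,"dz":0,"spin":0,"grip":0},{"dx":0.3,"dy":0.05,"dz":0,"spin":0,"grip":0},{"dx":0.3,"dy":0.05,"dz":0,"spin":0,"grip":0},{"dx":0.3,"dy":0.05,"dz":0,"spin":0,"grip":0},{"dx":0.3,"dy":0.05,"dz":0,"spin":0,"grip":0}]'

```text
time_s: 14.23
tcp_pos: [0.5251, -0.1682, 0.1531]
eef_rot: [180.0, 0.0, 100.7]
contact_force: [-3.0, -1.1, 2.4]
gripper_width: 0.0119
```

Emit:
servo_tool --targets '[{"dx":0.05,"dy":0.01,"dz":0,"spin":0,"grip":0},{"dx":0.1,"dy":0.02,"dz":0,"spin":0,"grip":0},{"dx":0.15,"dy":0.03,"dz":0,"spin":0,"grip":0},{"dx":0.2,"dy":0.04,"dz":0,"spin":0,"grip":0},{"dx":0.2,"dy":0.04,"dz":0,"spin":0,"grip":0},{"dx":0.2,"dy":0.04,"dz":0,"spin":0,"grip":0},{"dx":0.2,"dy":0.04,"dz":0,"spin":0,"grip":0},{"dx":0.2,"dy":0.04,"dz":0,"spin":0,"grip":0},{"dx":0.2,"dy":0.04,"dz":0,"spin":0,"grip":0},{"dx":0.2,"dy":0.04,"dz":0,"spin":0,"grip":0}]'

```text
time_s: 15.07
tcp_pos: [0.5271, -0.1678, 0.1531]
eef_rot: [180.0, 0.0, 100.7]
contact_force: [-2.6, -0.5, 2.1]
gripper_width: 0.0116
```

Emit:
servo_tool --targets '[{"dx":0.05,"dy":0.01,"dz":0,"spin":0,"grip":0},{"dx":0.1,"dy":0.02,"dz":0,"spin":0,"grip":0},{"dx":0.15,"dy":0.03,"dz":0,"spin":0,"grip":0},{"dx":0.2,"dy":0.04,"dz":0,"spin":0,"grip":0},{"dx":0.2,"dy":0.04,"dz":0,"spin":0,"grip":0},{"dx":0.2,"dy":0.04,"dz":0,"spin":0,"grip":0},{"dx":0.2,"dy":0.04,"dz":0,"spin":0,"grip":0},{"dx":0.2,"dy":0.04,"dz":0,"spin":0,"grip":0},{"dx":0.2,"dy":0.04,"dz":0,"spin":0,"grip":0},{"dx":0.2,"dy":0.04,"dz":0,"spin":0,"grip":0}]'

```text
time_s: 15.9
tcp_pos: [0.5292, -0.1673, 0.1531]
eef_rot: [180.0, -0.0, 100.7]
contact_force: [-0.1, -0.7, -0.3]
gripper_width: 0.0117
```

Emit:
servo_tool --targets '[{"dx":0.05,"dy":0.01,"dz":0,"spin":0,"grip":0},{"dx":0.1,"dy":0.02,"dz":0,"spin":0,"grip":0},{"dx":0.15,"dy":0.03,"dz":0,"spin":0,"grip":0},{"dx":0.15,"dy":0.03,"dz":0,"spin":0,"grip":0},{"dx":0.15,"dy":0.03,"dz":0,"spin":0,"grip":0},{"dx":0.15,"dy":0.03,"dz":0,"spin":0,"grip":0},{"dx":0.15,"dy":0.03,"dz":0,"spin":0,"grip":0},{"dx":0.15,"dy":0.03,"dz":0,"spin":0,"grip":0},{"dx":0.15,"dy":0.03,"dz":0,"spin":0,"grip":0},{"dx":0.15,"dy":0.03,"dz":0,"spin":0,"grip":0}]'

```text
time_s: 16.73
tcp_pos: [0.5305, -0.167, 0.153]
eef_rot: [180.0, -0.0, 100.7]
contact_force: [-2.0, -0.6, -1.6]
gripper_width: 0.0114
```

Emit:
servo_tool --targets '[{"dx":0.05,"dy":0.01,"dz":0,"spin":0,"grip":0},{"dx":0.1,"dy":0.02,"dz":0,"spin":0,"grip":0},{"dx":0.1,"dy":0.02,"dz":0,"spin":0,"grip":0},{"dx":0.1,"dy":0.02,"dz":0,"spin":0,"grip":0},{"dx":0.1,"dy":0.02,"dz":0,"spin":0,"grip":0},{"dx":0.1,"dy":0.02,"dz":0,"spin":0,"grip":0},{"dx":0.1,"dy":0.02,"dz":0,"spin":0,"grip":0},{"dx":0.1,"dy":0.02,"dz":0,"spin":0,"grip":0},{"dx":0.1,"dy":0.02,"dz":0,"spin":0,"grip":0},{"dx":0.1,"dy":0.02,"dz":0,"spin":0,"grip":0}]'

```text
time_s: 17.57
tcp_pos: [0.5316, -0.1669, 0.1531]
eef_rot: [180.0, 0.0, 100.7]
contact_force: [-0.0, -0.9, -4.3]
gripper_width: 0.0118
```

The force is back to the bare weight with no drag, so the feet are over the notches. I lower gently.

Emit:
servo_tool --targets '[{"dx":0.05,"dy":0.01,"dz":0,"spin":0,"grip":0},{"dx":0.05,"dy":0.01,"dz":-0.05,"spin":0,"grip":0},{"dx":0.05,"dy":0.01,"dz":-0.1,"spin":0,"grip":0},{"dx":0.05,"dy":0.01,"dz":-0.15,"spin":0,"grip":0},{"dx":0.05,"dy":0.01,"dz":-0.2,"spin":0,"grip":0},{"dx":0.05,"dy":0.01,"dz":-0.25,"spin":0,"grip":0},{"dx":0.05,"dy":0.01,"dz":-0.3,"spin":0,"grip":0},{"dx":0.05,"dy":0.01,"dz":-0.3,"spin":0,"grip":0},{"dx":0.05,"dy":0.01,"dz":-0.3,"spin":0,"grip":0},{"dx":0.05,"dy":0.01,"dz":-0.3,"spin":0,"grip":0}]'

```text
time_s: 18.4
tcp_pos: [0.5321, -0.1668, 0.1501]
eef_rot: [180.0, 0.0, 100.7]
contact_force: [0.3, 0.2, -4.0]
gripper_width: 0.0118
```

Emit:
servo_tool --targets '[{"dx":0,"dy":0,"dz":-0.05,"spin":0,"grip":0},{"dx":0,"dy":0,"dz":-0.1,"spin":0,"grip":0},{"dx":0,"dy":0,"dz":-0.15,"spin":0,"grip":0},{"dx":0,"dy":0,"dz":-0.2,"spin":0,"grip":0},{"dx":0,"dy":0,"dz":-0.25,"spin":0,"grip":0},{"dx":0,"dy":0,"dz":-0.3,"spin":0,"grip":0},{"dx":0,"dy":0,"dz":-0.3,"spin":0,"grip":0},{"dx":0,"dy":0,"dz":-0.3,"spin":0,"grip":0},{"dx":0,"dy":0,"dz":-0.3,"spin":0,"grip":0},{"dx":0,"dy":0,"dz":-0.3,"spin":0,"grip":0}]'

```text
time_s: 19.23
tcp_pos: [0.5321, -0.1668, 0.1472]
eef_rot: [180.0, 0.0, 100.7]
contact_force: [0.4, 0.1, -3.6]
gripper_width: 0.0118
```

Emit:
servo_tool --targets '[{"dx":0,"dy":0,"dz":-0.03,"spin":0,"grip":0},{"dx":0,"dy":0,"dz":-0.06,"spin":0,"grip":0},{"dx":0,"dy":0,"dz":-0.09,"spin":0,"grip":0},{"dx":0,"dy":0,"dz":-0.12,"spin":0,"grip":0},{"dx":0,"dy":0,"dz":-0.14,"spin":0,"grip":0},{"dx":0,"dy":0,"dz":-0.14,"spin":0,"grip":0},{"dx":0,"dy":0,"dz":-0.14,"spin":0,"grip":0},{"dx":0,"dy":0,"dz":-0.14,"spin":0,"grip":0},{"dx":0,"dy":0,"dz":-0.14,"spin":0,"grip":0},{"dx":0,"dy":0,"dz":-0.14,"spin":0,"grip":0}]'

```text
time_s: 20.07
tcp_pos: [0.532, -0.1668, 0.1458]
eef_rot: [180.0, 0.0, 100.7]
contact_force: [-0.1, -0.2, -2.0]
gripper_width: 0.0117
```

Floor contact at the expected height, 8 mm below the rims. I settle a touch lower, then open.

Emit:
servo_tool --targets '[{"dx":0,"dy":0,"dz":-0.03,"spin":0,"grip":0},{"dx":0,"dy":0,"dz":-0.03,"spin":0,"grip":0},{"dx":0,"dy":0,"dz":-0.03,"spin":0,"grip":0},{"dx":0,"dy":0,"dz":-0.03,"spin":0,"grip":30},{"dx":0,"dy":0,"dz":-0.03,"spin":0,"grip":60},{"dx":0,"dy":0,"dz":-0.03,"spin":0,"grip":60},{"dx":0,"dy":0,"dz":-0.03,"spin":0,"grip":60},{"dx":0,"dy":0,"dz":-0.03,"spin":0,"grip":60},{"dx":0,"dy":0,"dz":-0.03,"spin":0,"grip":60},{"dx":0,"dy":0,"dz":-0.03,"spin":0,"grip":60}]'

```text
time_s: 20.9
tcp_pos: [0.5321, -0.1668, 0.1454]
eef_rot: [180.0, 0.0, 100.7]
contact_force: [0.3, 0.5, -0.2]
gripper_width: 0.0503
```

Emit:
servo_tool --targets '[{"dx":0,"dy":0,"dz":0,"spin":0,"grip":60},{"dx":0,"dy":0,"dz":0,"spin":0,"grip":60},{"dx":0,"dy":0,"dz":0.5,"spin":0,"grip":60},{"dx":0,"dy":0,"dz":2,"spin":0,"grip":60},{"dx":0,"dy":0,"dz":4,"spin":0,"grip":60},{"dx":0,"dy":0,"dz":7,"spin":0,"grip":60},{"dx":0,"dy":0,"dz":10,"spin":0,"grip":60},{"dx":0,"dy":0,"dz":13,"spin":0,"grip":60},{"dx":0,"dy":0,"dz":15,"spin":0,"grip":60},{"dx":0,"dy":0,"dz":15,"spin":0,"grip":60}]'

```text
time_s: 21.73
tcp_pos: [0.534, -0.1673, 0.3011]
eef_rot: [179.6, 0.2, 100.7]
contact_force: [0.1, -0.3, 0.1]
gripper_width: 0.0529
```

Emit:
servo_tool --targets '[{"dx":0,"dy":4,"dz":0,"spin":0.1,"grip":60},{"dx":0,"dy":8,"dz":0,"spin":0.2,"grip":60},{"dx":0,"dy":12,"dz":0,"spin":0.3,"grip":60},{"dx":0,"dy":16,"dz":0,"spin":0.4,"grip":60},{"dx":0,"dy":20,"dz":0,"spin":0.5,"grip":60},{"dx":0,"dy":24,"dz":0,"spin":0.6,"grip":60},{"dx":0,"dy":28,"dz":0,"spin":0.7,"grip":60},{"dx":0,"dy":32,"dz":0,"spin":0.8,"grip":60},{"dx":0,"dy":34,"dz":0,"spin":0.9,"grip":60},{"dx":0,"dy":34,"dz":0,"spin":0.9,"grip":60}]'

```text
time_s: 22.57
tcp_pos: [0.5318, 0.177, 0.2948]
eef_rot: [-180.0, -0.0, 152.8]
contact_force: [0.9, -0.9, 0.2]
gripper_width: 0.0522
```

```bash
python3 - <<'E'
from h import *
a,b=[r.capture(c) for c in("scene","top")]
s=r.get_state();print(s["time_s"],s["tcp_pos"],s["contact_force"],s["gripper_width"])
f=lambda i,p:cv2.resize(i[int(p[1])-50:int(p[1])+40,int(p[0])-50:int(p[0])+50],None,fx=4,fy=4,interpolation=cv2.INTER_CUBIC)
P=[.53,-.17,.1]
cv2.imwrite("pics/g3.png",np.hstack([f(a,pj("scene",P)[0]),f(b,pj("top",P)[0])]))
E
```

```text
22.6667 [0.53169011 0.17405931 0.2950402 ] [-0.0675059  -0.99217451 -0.02713861] 0.05275104711638121
```

View pics/g3.png

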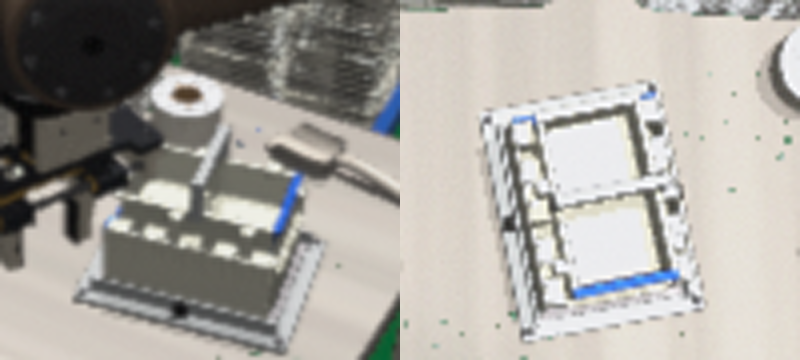

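```bash
python3 - <<'E'
from h import *
p=pj("top",[.53,-.17,.1])[0];o=np.array([int(p[0])-50,int(p[1])-50])
q=lambda u,v,z:bp("top",np.array([u-400,v])/4-.375+o,z)
a,b=q(553,207,.172),q(690,180,.172);d=a-b
print("bar centre",(a+b)/2,"len",np.linalg.norm(d),"yaw",np.degrees(np.arctan2(d[1],d[0]))-90)
a,b=q(575,297,.133),q(677,273,.133);d=a-b;print("blue",(a+b)/2,np.degrees(np.arctan2(d[1],d[0]))-90)
for n in("stamp","label_roll","scoop","pouch_single"):
    print(n,[(round(x["p"],2),[int(v) for v in x["extent"]]) for x in r.cut_out(n,"top")][:1])
s=r.get_state();print(s["time_s"],abs(s["qd"]).max());r.close_job()
E
```

```text
bar centre [ 0.5297852  -0.17761286  0.172     ] len 0.1346331920477416 yaw 10.65533336624081
blue [ 0.44435895 -0.18498773  0.133     ] 12.65458869682071
stamp [(0.69, [128, 179, 142, 191])]
label_roll [(0.67, [350, 153, 372, 177])]
scoop [(0.72, [356, 189, 373, 241])]
pouch_single [(0.45, [172, 217, 178, 224])]
22.8667 0.1658056006205177
the job is handed in; nothing more can be done
```

I set the tote on the lower tote, turned half round, with its feet in the shallow notches, and handed the job in at 22.9 s with the gripper clear. The interface gives no verdict, so this rests on my own checks.

- **Carrying and sliding:** I gripped the tote by its bar and turned it about 184° on the way over. I set the feet on the rims about 20 mm short of the notches and slid it along with roughly 6–7 N, until the wrist force read only the tote's weight with no drag.
- **Seating:** I lowered it and it met the notch floor about 8 mm below rim level, which matches the notch depth. The force was near zero when the fingers opened.
- **Picture after release:** The blue end lies over the lower tote's white end and the tote looks level. The bar's yaw reads 10.7° against 10.3° for the stand.

**Checks that disagreed:**
- The top picture puts the bar centre about 10 mm off the stand's centre line. The tool was about 1 mm off when it let go. I trust the tool: I picked the bar's ends by eye and they came out 135 mm apart where the bar is 100 mm, so the posts were probably included.
- The blue end's yaw read 12.7° in the same picture, from a coarse edge.
- The top and scene cameras differed by about 4 mm in the stand's x. The slide found the notches by feel, so this did not matter.

**Bystanders:** The label roll, scoop and stamp show where they were at the start. In the last check the network found only a small sliver of the green pouch, and I did not look into why. The arm, parked partly over that side, may have been hiding it. No move came down near the pouch.

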